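Tare the bench scale for a seedling tray

ROBOT

A 6-joint arm with a two-finger parallel gripper is mounted at the origin on the work surface. World frame = base frame: x ahead of the robot, y to its left, z up, the work surface at z = 0. Lengths are in m, angles in rad, forces in N, time in s.
With the tool pointing down it reaches from about 0.25 to 0.85 m from the base axis. Payload 12.5 kg.
Tool frame: the origin (TCP) lies between the finger pads; the fingertips stand 19 mm ahead of it and the grasp point (between the pads) is the TCP (tcp_to_tips is the distance from the TCP to the fingertips, in m); y points along the fingers, z is the direction in which the jaws open and shut, and the axes are right-handed (so a half turn about y gives the same grasp; the last joint's range is limited). The gripper opens to 93 mm and grips with 3 to 60 N. Pads are 15 mm wide; open, the fingers measure 128 mm over their backs; the gripper's body (75 mm by 188 mm) begins 65 mm behind the grasp point.
Start: joints at [-0.085, 0.351, 1.652, -0, 1.139, -0.085], TCP at [0.55, 0, 0.238] pointing down, gripper open.
Joint ranges: [-2.75, 2.75], [-0.79, 2.1], [0.01, 2.65], [-1.57, 4.71], [0.07, 3.14], [-2.87, 2.87]. Speed limits (rad/s): [2.22, 2.22, 2.79, 3.14, 3.14, 3.14].

INTERFACE

Orientations are given as a unit quaternion [x, y, z, w].
In Python, from rig import read_state, capture, get_calibration, finish_job, tcp_to_tips gives the robot as it stands. The module is installed in compiled form; this text tells all that it offers.
- The arm moves only by the tool apply_moves, never from a script. Its argument "plan" is one flat list of numbers, 5 for each row, row after row: the opening, from 0 (shut) to 1 (fully open), then the shift along the tool's x, y, z each as a share of 0.5 m, from -1 to 1, then the turn about the tool's y as a share of 45 degrees, from -1 to 1. A call has exactly 10 rows; each row is the pose to reach, as a shift and turn from the pose commanded when the call began, along the tool's axes at that moment; what a row does not reach only later rows make up. A row lasts 1/8 s, in which the tool goes at most 62.5 mm and 10.7 degrees, less where a joint would pass 70% of its speed; a pose out of reach is approached as far as the arm can. A call with a number of a shift or a turn outside -1 to 1 is refused whole. A call with a gripper value outside its range is refused whole. The fingers move at their own pace and stop on an object; "newtons" is the grip in N (left out, the last holds). Time passes only in rows, so rows that repeat a pose let the fingers close, or fill a call up. It gives the time, the measured TCP pose, the force and the opening at its end, in the units of the state.
- read_state(): the state, without advancing time (a new reading comes with each control period).
- capture(name): name is "scene" or "side" or "wrist"; returns the picture (420x560x3 uint8, red, green, blue); there is no depth.
- get_calibration(name): a dict with "intrinsics" (3x3 intrinsics, pixels), "pose" (4x4, takes a point from camera to world coordinates); the wrist camera has in their place "T_tool_cam" (4x4, takes a point from camera to tool coordinates, whose origin is the TCP and whose axes are the tool frame's). Camera axes: x right, y up, looking along -z (the intrinsics and any distortion apply to the point x, -y, -z); pixel columns grow to the right and rows downward; lengths in m; the calibration is good to about 2 mm. A picture is of the moment at which its call begins: read the wrist's pose just before it. get_calibration takes no time and is no camera call.
- finish_job(): hands the job in, once; it reports no verdict.
The state is a dict: "clock": time; "joints": joint angles; "joint_vel": joint speeds; "tau": joint torques, N m; "position": TCP position; "tool_rot": TCP orientation; "wrist_force": force on the tool from outside, world axes, zero at the start; "moment": the same for the moment, N m; "opening": finger opening in m.
Only numpy, scipy, OpenCV 4.12 (cv2) and the standard library are available. Lean on these libraries where they do the work, as an engineer would, in place of code of your own. Each camera call takes 0.05 s, during which the arm holds its last target.

TASK

Tare the bench scale for the empty six-cell tray that hangs over the left edge of its pan: with your fingertips push the tray across to the middle of the pan without pinching or lifting it, then let go of it. Then reach a fingertip into the round well on the console, press the sunken round tare key fully down and let it come back up, touching neither tray nor pan meanwhile. Do not press tare before that, and leave the square on/off key and everything else on the table alone.

Things in the scene. Friction and masses are not known exactly. Their poses are not given: they have to be found in the camera images.
- scale: Bench scale, grey, 300 (x) by 290 mm (y), fixed. Origin: centre of its underside, on the table; x runs from the console (near the robot) to the pan, y to its left, z up. Console: the -x strip, 80 mm deep, 53 mm high, display in its middle rising to 62 mm. A well with a sunken key at each end, centred 106 mm to -x and 99 mm left or right of the origin; which key is on which side varies.
- pan: The scale's square-edged steel pan, 220 mm (x) by 250 mm (y), rigid. Origin: centre of its flat top face, 66 mm above the table; axes parallel to the scale's.
- tray: Empty black seedling tray, 2 by 3 open cells, 100 (its x) by 150 mm (its y) over the rim, 46 mm high, 0.1 to 0.23 kg, loose on the pan. The top 3 mm are a rim standing 4 mm out from the side walls (92 by 142 mm). Origin: centre of its underside; z up. It starts 60 to 80 mm too far left (+y of the pan), up to 20 mm too far to -x or 8 mm to +x, turned up to 0.15 rad.
- tare_top (a point): Centre of the top face of the round tare key, 26 mm across, at the bottom of a round well 46 mm in diameter with upright walls and a 3 mm chamfer at the mouth. z up. At rest the key's top is 22 mm below the well's rim (31 mm above the table) and 8 mm above the well's floor. It moves straight down.
- tare (a joint): Travel of the tare key in m: 0 at rest, 0.005 fully down. A spring returns it: about 1.2 N to start it, 4.2 N fully down. It counts as pressed beyond 0.0035.
- power_top (a point): Centre of the top face of the square on/off key, 24 mm square, in a square well 42 mm wide, at the other end of the console; same depth and height as the tare key.
- power (a joint): Travel of the on/off key in m: 0 at rest, 0.005 fully down; to be left alone.
- seed_jar: Bystander: loose jar with a white lid, 48 mm across, 75 mm high, standing beside the scale on its right. Origin: centre of its underside.
- dibber: Bystander: loose wooden dibber with a T handle and a steel point, about 170 mm long, 22 mm high, lying to the left of the scale. Origin: on its axis, at the underside.
- tweezers: Bystander: loose steel tweezers, 130 mm long, 9 mm high, lying to the right of the scale. Origin: mid-length, at the underside.
- labels: Bystander: loose bundle of white plant labels, 85 by 18 mm, 7 mm high, lying to the left of the scale. Origin: centre of its underside.
- pots: Bystander: loose stack of small clay-coloured pots, 73 mm across, 98 mm high, on the left. Origin: centre of its underside.
- spray_bottle: Bystander: clear spray bottle with a white trigger head, 76 mm across, 222 mm high, on the left. Origin: centre of its underside.
- pencil_case: Bystander: blue pencil case, 190 by 62 mm, 34 mm high, on the right. Origin: centre of its underside.
There are look-alikes about, which are no part of the job. Several things have the shape of the tray; the one meant has the colours described above.

How it is judged:
By the outcome, as a careful person would: the job done as asked, in the order asked, and still so for the second after the job is handed in, with the robot touching nothing.
It also fails if it takes over 58 s, if anything falls off the work surface, if the arm or the gripper's body presses on something with over 40 N, if the wrist force passes 120 N, or if a joint passes its speed limit or range.

## Working session

There is one attempt and no reset: what is moved stays moved. The work goes in short steps, Python scripts to look and compute and a tool call to move; the robot and the scene stay as the last step left them, time stands still between calls to the robot, and variables do not carry over. Pictures are saved under pics/ and viewed, and the job is handed in when it is done.

Besides the shell and the picture viewer there is one more tool, called after "Request:" by a JSON object that holds its "name" and its "arguments", one argument or row to a line. apply_moves: Moves the arm, as the interface text tells. Its arguments: {"type":"object","properties":{"plan":{"type":"array","items":{"type":"number","minimum":-1,"maximum":1}},"newtons":{"type":"number"}},"required":["plan"]}

```bash
mkdir -p pics
python3 - <<'E'
from rig import *
import cv2, numpy as np
s=read_state(); print(s); print(tcp_to_tips)
for n in ["scene","side","wrist"]:
    c=get_calibration(n); print(n,c)
    cv2.imwrite(f"pics/{n}0.png",capture(n)[:,:,::-1])
E
```

```text
{'clock': 0.0, 'joints': array([-8.46059290e-02,  3.51224120e-01,  1.65240356e+00, -2.13800869e-05,
        1.13911037e+00, -8.45937087e-02]), 'joint_vel': array([-7.63109471e-06, -4.18272844e-04,  2.92642613e-04,  1.04426514e-03,
       -8.90310547e-04,  2.11672819e-03]), 'tau': array([ 1.41757551e-03, -4.97321892e+01, -2.85254824e+01,  6.99741254e-02,
        2.57699919e-02, -1.73020858e-04]), 'position': array([5.49683645e-01, 4.41051407e-05, 2.37115861e-01]), 'tool_rot': array([-0.50026548,  0.50030583, -0.49969564,  0.49973273]), 'wrist_force': array([-0.0604275 ,  0.68096371, -0.53339046]), 'moment': array([ 0.01237412, -0.01406445,  0.03431508]), 'opening': 0.09298083898610322}
0.019
scene {'intrinsics': array([[521.47092967,   0.        , 274.37353355],
       [  0.        , 521.47092967, 208.44239244],
       [  0.        ,   0.        ,   1.        ]]), 'pose': array([[ 0.72241583, -0.39572927,  0.5670218 ,  1.46920306],
       [ 0.6913556 ,  0.42755678, -0.58242822, -0.98518116],
       [-0.01195012,  0.81276906,  0.58246343,  1.07367269],
       [ 0.        ,  0.        ,
[... 290 characters left out ...]
113, -0.56588415,  0.8130277 ,  0.94757064],
       [-0.00281185,  0.82098217,  0.57094691,  0.74506331],
       [ 0.        ,  0.        ,  0.        ,  1.        ]])}
wrist {'intrinsics': array([[344.01318845,   0.        , 278.86365797],
       [  0.        , 344.01318845, 215.90043324],
       [  0.        ,   0.        ,   1.        ]]), 'T_tool_cam': array([[-1.14453546e-03, -9.57735126e-01, -2.87649299e-01,
        -8.11067211e-02],
       [-1.93217013e-03,  2.87651068e-01, -9.57733329e-01,
        -1.46705136e-01],
       [ 9.99997478e-01, -5.40372374e-04, -2.17973405e-03,
         7.30562889e-04],
       [ 0.00000000e+00,  0.00000000e+00,  0.00000000e+00,
         1.00000000e+00]])}
```

View pics/scene0.png

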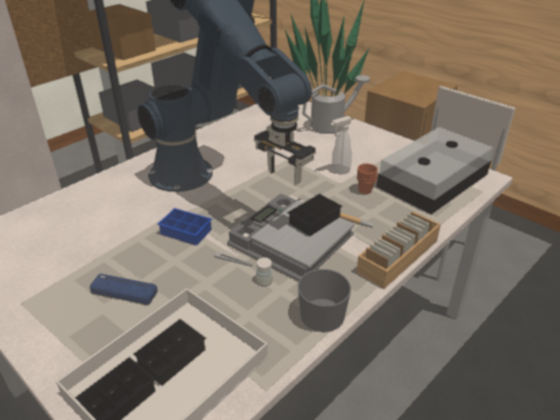

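View pics/side0.png

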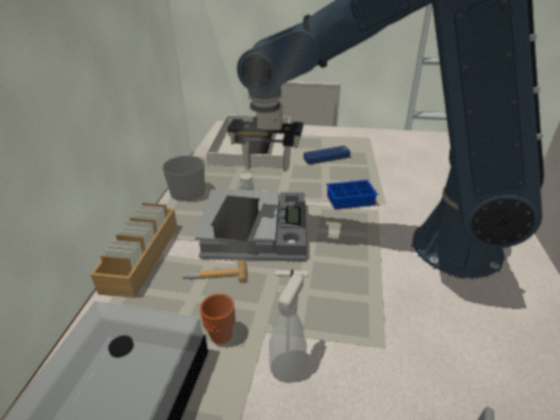

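View pics/wrist0.png

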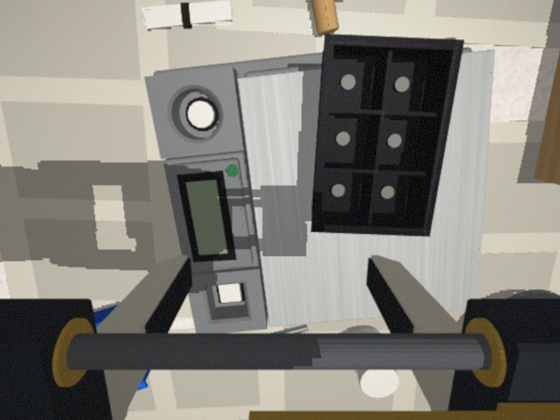

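The wrist picture shows the scale. The round well is near (197,113), the square well near (228,295), and the black 2x3 tray on the pan has rim corners near (326,36), (462,41), (430,236) and (312,232).

Tray candidates are the black one on the pan (wrist 385,135; scene 315,213), the two black ones in the carton (scene 115,390 and 170,350) and the blue one (scene 185,226). Only the first is black and hangs over the pan's left edge.

Next I'll enlarge a crop and measure.

```bash
cat > h.py <<'E'
from rig import *
import cv2, numpy as np, json
from scipy.spatial.transform import Rotation as R
def T_tool(s):
    T=np.eye(4);T[:3,:3]=R.from_quat(s["tool_rot"]).as_matrix();T[:3,3]=s["position"];return T
def campose(n,s=None):
    c=get_calibration(n)
    return c["intrinsics"], (T_tool(s)@c["T_tool_cam"] if n=="wrist" else c["pose"])
def cast(px,z,K,P):
    px=np.atleast_2d(np.array(px,float))
    d=np.c_[(px[:,0]-K[0,2])/K[0,0],-(px[:,1]-K[1,2])/K[1,1],-np.ones(len(px))]@P[:3,:3].T
    o=P[:3,3]; t=(z-o[2])/d[:,2]; return o+d*t[:,None]
def proj(X,K,P):
    X=np.atleast_2d(np.array(X,float)); q=(X-P[:3,3])@P[:3,:3]
    return np.c_[K[0,0]*q[:,0]/-q[:,2]+K[0,2],K[1,1]*-q[:,1]/-q[:,2]+K[1,2]]
E
python3 - <<'E'
from h import *
s=read_state(); np.save("T0.npy",T_tool(s)); print(np.round(T_tool(s),3))
K,P=campose("wrist",s)
im=cv2.imread("pics/wrist0.png")
g=cv2.cvtColor(im,cv2.COLOR_BGR2GRAY)
m=((g<48)&(np.indices(g.shape)[0]<260)&(np.indices(g.shape)[1]>295)&(np.indices(g.shape)[1]<480)).astype(np.uint8)
m=cv2.morphologyEx(m,cv2.MORPH_OPEN,np.ones((5,5)))
cs,_=cv2.findContours(m,cv2.RETR_EXTERNAL,cv2.CHAIN_APPROX_NONE)
c=max(cs,key=cv2.contourArea);h=cv2.convexHull(c)
for e in (4,6,8,10,12):
    a=cv2.approxPolyDP(h,e,True).reshape(-1,2); print(e,a.tolist())
    if len(a)==4:break
w=cast(a,.112,K,P);print(np.round(w,4), [round(float(np.linalg.norm(w[i]-w[i-1])),4) for i in range(len(w))],w.mean(0))
ov=im.copy();cv2.polylines(ov,[a.astype(np.int32).reshape(-1,1,2)],True,(0,0,255),1)
cr=cv2.resize(ov[20:340,130:500],None,fx=2,fy=1.85,interpolation=cv2.INTER_CUBIC);cv2.imwrite("pics/w0crop.png",cr)
E
```

```text
[[-0.    -0.001  1.     0.55 ]
 [-1.     0.    -0.     0.   ]
 [-0.    -1.    -0.001  0.237]
 [ 0.     0.     0.     1.   ]]
4 [[455, 40], [430, 225], [423, 234], [312, 230], [317, 142], [333, 45]]
6 [[455, 40], [430, 225], [423, 234], [312, 230], [333, 45]]
8 [[455, 40], [423, 234], [312, 230], [333, 45]]
[[ 0.677   0.1311  0.112 ]
 [ 0.672  -0.0163  0.112 ]
 [ 0.5787 -0.0128  0.112 ]
 [ 0.5898  0.1277  0.112 ]] [0.0873, 0.1474, 0.0933, 0.1409] [0.62937549 0.05741201 0.112     ]
```

View pics/w0crop.png

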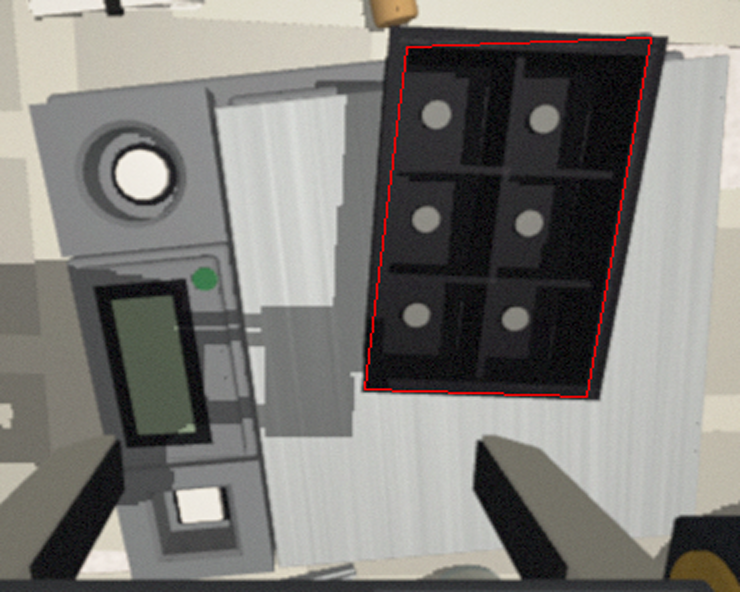

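Run:
```python
from h import *
s=read_state()
K,P=campose("wrist",s)
cv=lambda p:np.array(p,float)/[2,1.85]+[130,20]
t=cast(cv([[391,27],[667,38],[600,399],[363,391]]),.112,K,P)
print("tray",np.round(t,4),t.mean(0)); d=(t[0]-t[3])+(t[1]-t[2]); print("yaw",np.arctan2(-d[0],d[1]),[np.linalg.norm(t[i]-t[i-1]) for i in range(4)])
p=cast(cv([[216,107],[276,567],[728,55]]),.066,K,P);print("pan",np.round(p,4),np.linalg.norm(p[0]-p[1]),np.linalg.norm(p[0]-p[2]))
c=(p[1]+p[2])/2;print("panc",c); d=p[0]-p[1];print("yaw",np.arctan2(-d[0],d[1]));d=p[2]-p[0];print(np.arctan2(d[1],d[0]))
w=cast(cv([[131,172]]),.053,K,P);print("well",w)
im=cv2.imread("pics/wrist0.png");m=cv2.inRange(im,(200,200,200),(255,255,255))
n,l,st,ce=cv2.connectedComponentsWithStats(m)
for i in range(1,n):
    if st[i,4]>150: print(st[i],ce[i],cast(ce[i],.031,K,P))
```

```text
tray [[ 0.5841  0.1344  0.112 ]
 [ 0.6831  0.1307  0.112 ]
 [ 0.6781 -0.0178  0.112 ]
 [ 0.5784 -0.014   0.112 ]] [0.63091751 0.05833788 0.112     ]
yaw -0.03646593665225936 [np.float64(0.14854736561902276), np.float64(0.09908382406587485), np.float64(0.14859053985085818), np.float64(0.09978073678188554)]
pan [[ 0.5158  0.1098  0.066 ]
 [ 0.5396 -0.1377  0.066 ]
 [ 0.7324  0.1321  0.066 ]] 0.24860215337987313 0.21775710419334424
panc [ 0.6360018  -0.00278061  0.066     ]
yaw 0.09613680834775375
0.10283518959592303
well [[0.47418723 0.08072257 0.053     ]]
[ 190    0  122   35 2638] [252.23237301  17.35936315] [[0.52662244 0.16439073 0.031     ]]
[142   4  40  24 769] [161.70221066  15.3810143 ] [[0.444153   0.16588089 0.031     ]]
[ 336    5  116   33 2108] [387.39184061  24.43785579] [[0.65059324 0.15877888 0.031     ]]
[ 464   44   79   79 3266] [511.93355787  80.96509492] [[0.77453766 0.11044667 0.031     ]]
[ 257   73   45  112 3355] [280.7490313  124.18509687] [[0.55291203 0.07013374 0.031     ]]
[ 239   78   28  111 1280] [251.91796875 131.034375  ] [[0.52417556 0.06349902 0.031     ]]
[189 102  24  25 489] [200.46421268 113.92229039] [[0.47392595 0.07980582 0.031     ]]
[  0 262  10  36 235] [  3.13191489 282.85957447] [[ 0.23782636 -0.10456183  0.031     ]]
[219 284  22  18 326] [229.49693252 292.50920245] [[ 0.49458412 -0.11671272  0.031     ]]
[171 317  23  13 234] [182.58974359 323.08547009] [[ 0.43755323 -0.15716049  0.031     ]]
[361 370  38  28 863] [379.33140209 382.5631518 ] [[ 0.67739852 -0.24300514  0.031     ]]
```

The crop confirms the target: a black rim with six open cells, and the tare well (round) on the left at (195,113), with the square well on the right. Tray centre is about (0.631, 0.058) with yaw -0.036. Pan centre is about (0.636, -0.003) with yaw 0.102. Next I'll check where the tall neighbours stand.

Run:
```python
from h import *
K,P=campose("side"); 
for n,p in dict(pots_base=(218,340),bottle_base=(290,372),bottle_head0=(290,285),dibber=(242,270),scale_nl=(308,258)).items(): print(n,np.round(cast(p,0 if 'head' not in n else .2,K,P),3))
K,P=campose("scene")
for n,p in dict(pots_base=(366,190),bottle_base=(342,168),).items(): print(n,np.round(cast(p,0,K,P),3))
# wells by side view, pan corners
print(proj([[.474,.080,.031],[.636,-.003,.066],[.631,.058,.112]],*campose("side")),proj([[.474,.080,.031],[.631,.058,.112]],K,P))
c,s=np.cos(.102),np.sin(.102)
for q in ([.001,.165],[0,.0825]): print(np.array([.636,-.003])+np.array([[c,-s],[s,c]])@q)
```

```text
pots_base [[0.599 0.403 0.   ]]
bottle_base [[0.43 0.46 0.  ]]
bottle_head0 [[0.437 0.41  0.2  ]]
dibber [[0.595 0.174 0.   ]]
scale_nl [[0.423 0.101 0.   ]]
pots_base [[0.592 0.404 0.   ]]
bottle_base [[0.43  0.468 0.   ]]
[[290.78873717 243.07686317]
 [240.25606665 211.82080506]
 [236.10728193 210.7899075 ]] [[283.08267294 207.91734563]
 [314.73606045 209.67930922]]
[0.62019397 0.16124424]
[0.62759958 0.07907121]
```

Request:
{"name": "apply_moves", "arguments": {
  "plan": [0.54, -0.08, 0, 0.035, -0.03, 0.54, -0.16, 0, 0.07, -0.06, 0.54, -0.24, 0, 0.105, -0.1, 0.54, -0.33, 0, 0.14, -0.13, 0.54, -0.33, 0, 0.14, -0.13, 0.54, -0.33, 0, 0.14, -0.13, 0.54, -0.33, 0, 0.14, -0.13, 0.54, -0.33, 0, 0.14, -0.13, 0.54, -0.33, 0, 0.14, -0.13, 0.54, -0.33, 0, 0.14, -0.13]
}}

```text
clock: 1.4
position: [0.62, 0.1648, 0.2377]
tool_rot: [-0.525, 0.474, -0.474, 0.525]
wrist_force: [0.1, 0.1, -0.7]
opening: 0.0504
```

Run:
```python
from h import *
s=read_state(); K,P=campose("wrist",s); im=capture("wrist")[:,:,::-1].copy(); cv2.imwrite("pics/wrist1.png",im)
i2=capture("scene")[:,:,::-1]; cv2.imwrite("pics/scene1.png",cv2.resize(i2[130:300,190:420],None,fx=3.4,fy=3.4,interpolation=cv2.INTER_CUBIC))
print(proj([[.5841,.1344,.112],[.6831,.1307,.112],[.6781,-.0178,.112],[.5784,-.014,.112],[.474,.08,.031],[.636,-.003,.066],[.5158,.1098,.066],[.5396,-.1377,.066]],K,P).round(1))
```

```text
[[231.4 245. ]
 [346.1 259.9]
 [317.1 397.8]
 [215.9 386.3]
 [138.6 254.1]
 [276.3 350.5]
 [167.  244.4]
 [184.9 438.1]]
```

View pics/wrist1.png

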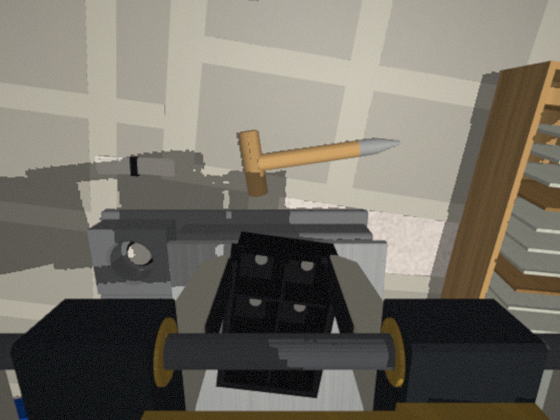

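View pics/scene1.png

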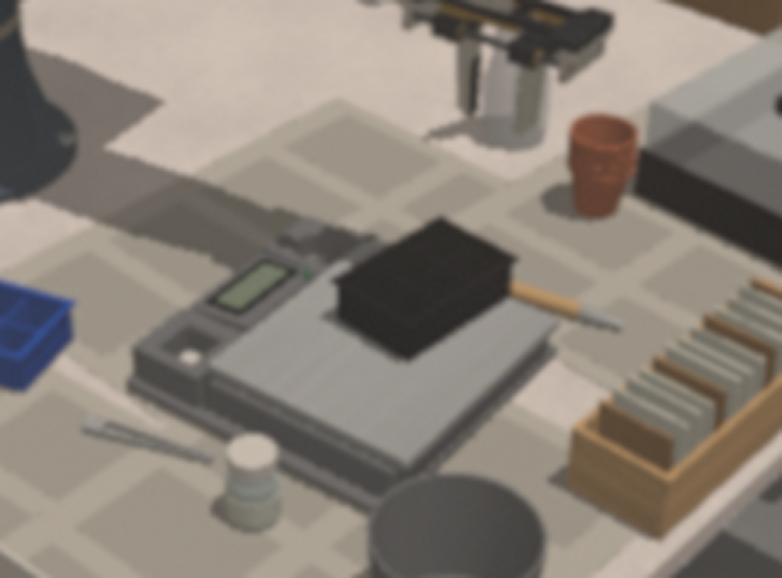

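The tray, pan corner and key fall where predicted. The lines at (240,233) to (338,247) are the bottom edge of the tray's outer wall. The finger column behind the tray is clear, so I'll descend and begin pushing.

Request:
{"name": "apply_moves", "arguments": {
  "plan": [0.54, 0, 0.09, 0, 0, 0.54, 0, 0.18, 0, 0, 0.54, 0, 0.27, 0, 0, 0.54, 0, 0.27, 0, 0, 0.54, 0.02, 0.27, 0, 0, 0.54, 0.035, 0.27, 0, 0, 0.54, 0.05, 0.27, 0, 0, 0.54, 0.06, 0.27, 0, 0, 0.54, 0.07, 0.27, 0, 0, 0.54, 0.08, 0.27, 0, 0]
}}

```text
clock: 2.75
position: [0.6241, 0.125, 0.1027]
tool_rot: [0.525, -0.474, 0.474, -0.525]
wrist_force: [0.3, 2.0, 1.3]
opening: 0.0505
```

Request:
{"name": "apply_moves", "arguments": {
  "plan": [0.54, 0.01, 0, 0, 0, 0.54, 0.02, 0, 0, 0, 0.54, 0.03, 0, 0, 0, 0.54, 0.04, 0, 0, 0, 0.54, 0.05, 0, 0, 0, 0.54, 0.06, 0, 0, 0, 0.54, 0.066, 0, 0, 0, 0.54, 0.072, 0, 0, 0, 0.54, 0.072, 0, 0, 0, 0.54, 0.072, 0, 0, 0]
}}

```text
clock: 4.0
position: [0.6278, 0.0894, 0.1027]
tool_rot: [-0.525, 0.474, -0.474, 0.525]
wrist_force: [0.2, -0.8, -0.2]
opening: 0.0503
```

Run:
```python
from h import *
s=read_state(); print(s["wrist_force"]);K,P=campose("wrist",s); im=capture("wrist")[:,:,::-1].copy(); cv2.imwrite("pics/wrist2.png",im)
i2=capture("scene")[:,:,::-1]; cv2.imwrite("pics/scene2.png",cv2.resize(i2[130:300,190:420],None,fx=3.4,fy=3.4,interpolation=cv2.INTER_CUBIC))
```

```text
[ 0.1521497  -0.82269392 -0.20243196]
```

View pics/wrist2.png

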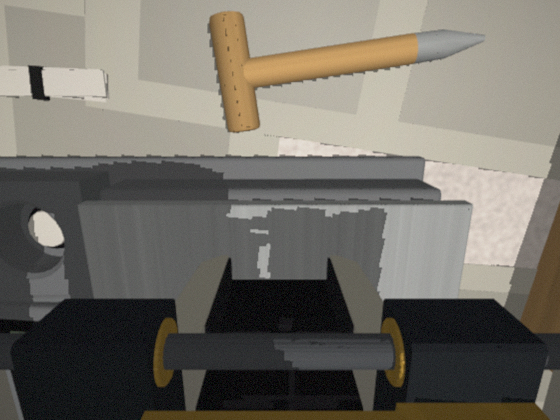

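View pics/scene2.png

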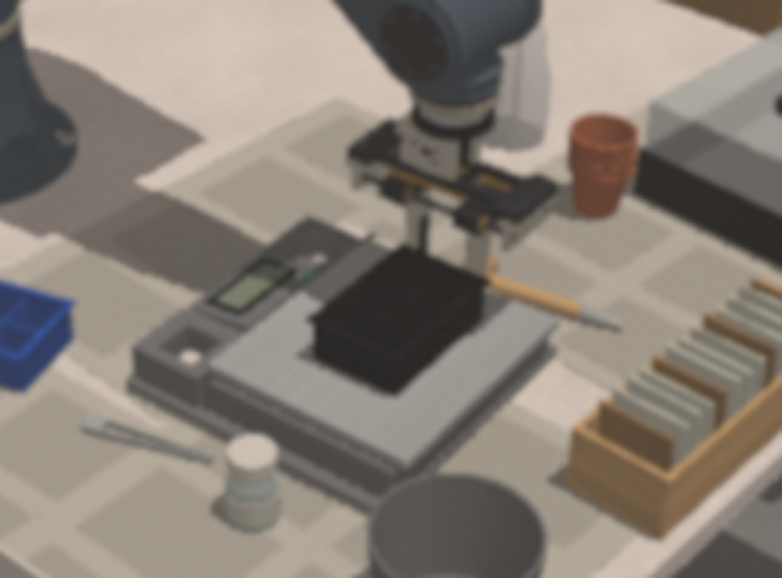

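The tray has squared up against both fingertips and is nearly centred. I'll push the last 9 mm, back off straight and rise.

Request:
{"name": "apply_moves", "arguments": {
  "plan": [0.54, 0.006, 0, 0, 0, 0.54, 0.012, 0, 0, 0, 0.54, 0.018, 0, 0, 0, 0.54, 0.018, 0, 0, 0, 0.54, 0.01, 0, 0, 0, 0.54, -0.02, 0, 0, 0, 0.54, -0.05, 0, 0, 0, 0.54, -0.06, -0.08, 0, 0, 0.54, -0.06, -0.18, 0, 0, 0.54, -0.06, -0.28, 0, 0]
}}

```text
clock: 5.35
position: [0.6243, 0.1205, 0.2442]
tool_rot: [0.525, -0.474, 0.474, -0.525]
wrist_force: [-0.4, -0.2, 0.6]
opening: 0.0503
```

Request:
{"name": "apply_moves", "arguments": {
  "plan": [1, 0, -0.05, 0, 0, 1, 0.06, -0.11, -0.045, 0, 1, 0.13, -0.11, -0.1, 0, 1, 0.2, -0.11, -0.15, 0, 1, 0.26, -0.11, -0.2, 0, 1, 0.32, -0.11, -0.24, 0, 1, 0.32, -0.11, -0.24, 0, 1, 0.32, -0.11, -0.24, 0, 1, 0.32, -0.11, -0.24, 0, 1, 0.32, -0.11, -0.24, 0]
}}

```text
clock: 6.6
position: [0.5219, -0.0514, 0.2975]
tool_rot: [0.525, -0.474, 0.474, -0.525]
wrist_force: [0.5, 1.0, 0.1]
opening: 0.0932
```

Run:
```python
from h import *
s=read_state(); print(s["position"],s["tool_rot"]);K,P=campose("wrist",s); im=capture("wrist")[:,:,::-1].copy(); cv2.imwrite("pics/wrist3.png",im)
np.savez("v3.npz",K=K,P=P)
```

```text
[ 0.52188011 -0.05143855  0.29749604] [ 0.52513944 -0.47362912  0.47350716 -0.52506666]
```

View pics/wrist3.png

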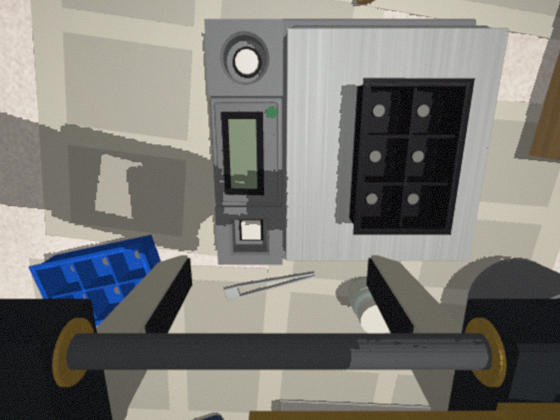

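Run:
```python
import cv2
im=cv2.imread("pics/wrist3.png")
cv2.imwrite("pics/w3pan.png",cv2.resize(im[10:275,270:520],None,fx=3,fy=2.2,interpolation=cv2.INTER_CUBIC))
cv2.imwrite("pics/w3con.png",cv2.resize(im[15:270,195:300],None,fx=4,fy=2.3,interpolation=cv2.INTER_CUBIC))
```

```text
(no output)
```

View pics/w3pan.png

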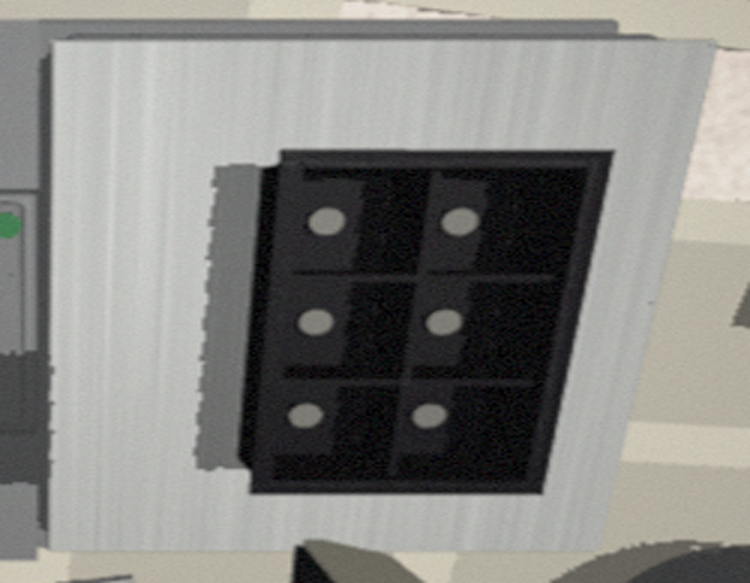

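View pics/w3con.png

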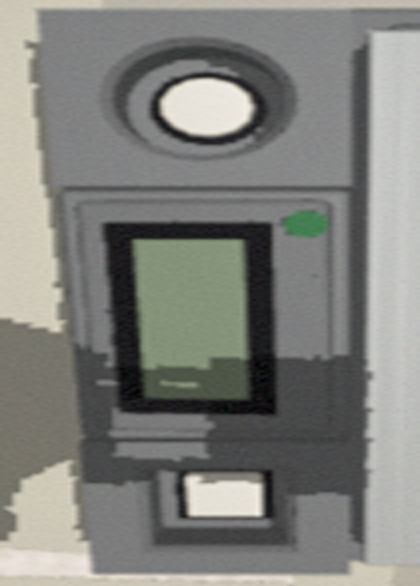

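Run:
```python
from h import *
v=np.load("v3.npz");K,P=v["K"],v["P"]
cv=lambda p:np.array(p,float)/[3,2.2]+[270,10]
cc=lambda p:np.array(p,float)/[4,2.3]+[195,15]
t=cast(cv([[281,151],[613,151],[542,493],[250,493]]),.112,K,P)
p=cast(cv([[52,41],[714,41],[605,550],[50,550]]),.066,K,P)
for n,q in(("tray",t),("pan",p)):
    c=q.mean(0); d=q[0]+q[1]-q[2]-q[3]; e=q[1]+q[2]-q[0]-q[3]
    print(n,c.round(4),np.arctan2(-d[0],d[1]).round(4),np.arctan2(e[1],e[0]).round(4),[round(float(np.linalg.norm(q[i]-q[i-1])),4) for i in range(4)])
d=t.mean(0)-p.mean(0);a=.103;print("tray in pan",d[0]*np.cos(a)+d[1]*np.sin(a),-d[0]*np.sin(a)+d[1]*np.cos(a))
print("well",cast(cc([[200,98]]),.053,K,P),"key",cast(cc([[207,106]]),.031,K,P),"pow",cast(cc([[226,495]]),.031,K,P))
```

```text
tray [ 0.6452 -0.0024  0.112 ] 0.1042 0.104 [0.1486, 0.0998, 0.1487, 0.0999]
pan [ 0.6376 -0.0028  0.066 ] 0.1146 0.104 [0.2479, 0.2179, 0.2482, 0.2211]
tray in pan 0.007583625298305654 -0.00034495110325998154
well [[0.47421758 0.08018878 0.053     ]] key [[0.4741497  0.07974003 0.031     ]] pow [[ 0.4954296 -0.1166609  0.031    ]]
```

The tray is now square to the pan (yaw 0.104 for both) and centred in y, at -0.3 mm, but it sits 7.6 mm too far to +x. I'll push it back from the far side, turning the gripper 90° so that both fingertips touch.

Request:
{"name": "apply_moves", "arguments": {
  "plan": [0.8, -0.013, 0, 0.07, -0.2, 0.8, -0.026, 0, 0.14, -0.4, 0.8, -0.039, 0, 0.21, -0.6, 0.8, -0.052, 0, 0.28, -0.8, 0.8, -0.065, 0, 0.34, -1, 0.8, -0.073, 0, 0.4, -1, 0.8, -0.073, 0, 0.4, -1, 0.8, -0.073, 0, 0.4, -1, 0.8, -0.073, 0, 0.4, -1, 0.8, -0.073, 0, 0.4, -1]
}}

```text
clock: 7.9
position: [0.7165, 0.0044, 0.2981]
tool_rot: [-0.666, 0.237, -0.237, 0.666]
wrist_force: [-0.9, 0.9, -0.0]
opening: 0.0748
```

Request:
{"name": "apply_moves", "arguments": {
  "plan": [0.8, 0, 0.02, 0, -0.2, 0.8, 0, 0.04, 0, -0.4, 0.8, 0, 0.06, 0, -0.6, 0.8, 0, 0.08, 0, -0.8, 0.8, 0, 0.1, 0, -1, 0.8, 0, 0.1, 0, -1, 0.8, 0, 0.1, 0, -1, 0.8, 0, 0.1, 0, -1, 0.8, 0, 0.1, 0, -1, 0.8, 0, 0.1, 0, -1]
}}

```text
clock: 9.15
position: [0.7169, 0.0046, 0.2478]
tool_rot: [0.706, 0.036, -0.036, -0.706]
wrist_force: [-0.1, 0.6, 1.0]
opening: 0.0743
```

Run:
```python
from h import *
s=read_state(); a=.104
T=T_tool(s); d=T[:2,3]-[.6376,-.0028]
print(s["joints"].round(3),T.round(3),"xp",d[0]*np.cos(a)+d[1]*np.sin(a),"yp",-d[0]*np.sin(a)+d[1]*np.cos(a),"yaw of tool x",np.arctan2(T[1,0],T[0,0]))
```

```text
[-0.059  0.658  1.14  -0.     1.344 -1.731] [[ 0.995  0.    -0.101  0.717]
 [ 0.101 -0.     0.995  0.005]
 [ 0.    -1.    -0.     0.248]
 [ 0.     0.     0.     1.   ]] xp 0.07960117030862378 yp -0.0008975011944130232 yaw of tool x 0.10165836267921569
```

Request:
{"name": "apply_moves", "arguments": {
  "plan": [0.8, 0, 0.1, 0, 0, 0.8, 0, 0.2, 0, 0, 0.8, 0, 0.288, 0, 0, 0.8, 0, 0.288, 0, 0, 0.8, -0.015, 0.288, 0, 0, 0.8, -0.026, 0.288, 0, 0, 0.8, -0.032, 0.288, 0, 0, 0.8, -0.038, 0.288, 0, 0, 0.8, -0.043, 0.288, 0, 0, 0.8, -0.043, 0.288, 0, 0]
}}

```text
clock: 10.4
position: [0.6953, 0.0024, 0.1037]
tool_rot: [0.706, 0.036, -0.036, -0.706]
wrist_force: [0.5, -0.2, 1.2]
opening: 0.0742
```

Run:
```python
from h import *
s=read_state(); a=.104
T=T_tool(s); d=T[:2,3]-[.6376,-.0028]
print(s["wrist_force"],"xp",d[0]*np.cos(a)+d[1]*np.sin(a),"yp",-d[0]*np.sin(a)+d[1]*np.cos(a))
i2=capture("scene")[:,:,::-1]; cv2.imwrite("pics/scene4.png",cv2.resize(i2[130:300,190:420],None,fx=3.4,fy=3.4,interpolation=cv2.INTER_CUBIC))
```

```text
[ 0.50866375 -0.16483081  1.17038765] xp 0.057934156472453126 yp -0.0008447224802331788
```

View pics/scene4.png

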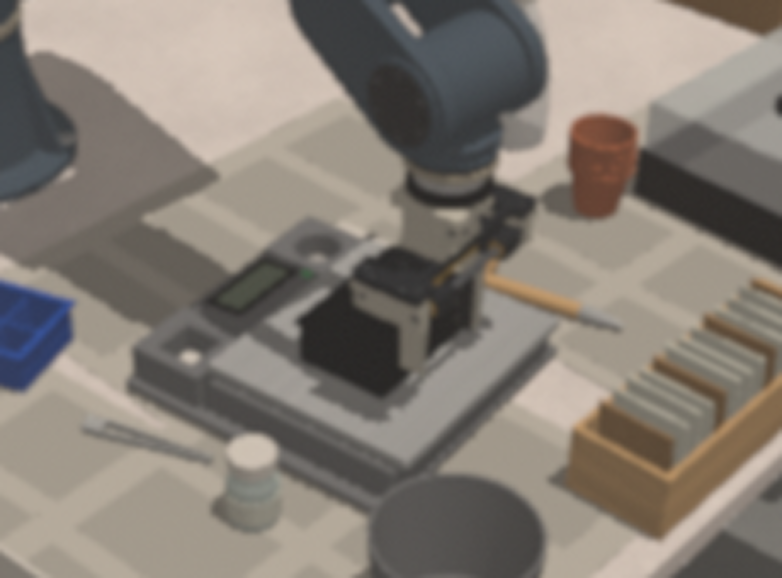

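The tray is pushed back, with both fingertips along its far rim. I'll retreat, rise and turn back to the viewing pose.

Request:
{"name": "apply_moves", "arguments": {
  "plan": [0.8, 0.015, 0, 0, 0, 0.8, 0.04, 0, 0, 0, 0.8, 0.05, 0, 0, 0, 0.8, 0.05, -0.05, 0, 0, 0.8, 0.05, -0.13, 0, 0, 0.8, 0.05, -0.22, 0, 0, 0.8, 0.05, -0.31, 0, 0, 0.8, 0.05, -0.38, 0, 0, 0.8, 0.05, -0.38, 0, 0.2, 0.8, 0.05, -0.38, 0, 0.4]
}}

```text
clock: 11.7
position: [0.7203, 0.0049, 0.2938]
tool_rot: [0.703, -0.077, 0.077, -0.703]
wrist_force: [0.5, 0.5, -0.6]
opening: 0.0748
```

Request:
{"name": "apply_moves", "arguments": {
  "plan": [1, -0.04, 0, -0.05, 0.2, 1, -0.08, 0, -0.1, 0.4, 1, -0.12, 0, -0.15, 0.6, 1, -0.16, 0, -0.2, 0.8, 1, -0.2, 0, -0.25, 1, 1, -0.24, 0, -0.25, 1, 1, -0.24, 0, -0.25, 1, 1, -0.24, 0, -0.25, 1, 1, -0.24, 0, -0.25, 1, 1, -0.24, 0, -0.25, 1]
}}

```text
clock: 12.95
position: [0.577, -0.0919, 0.2934]
tool_rot: [0.621, -0.338, 0.338, -0.621]
wrist_force: [0.3, 0.1, -0.3]
opening: 0.0925
```

Run:
```python
from h import *
s=read_state(); a=.104
T=T_tool(s); d=T[:2,3]-[.6376,-.0028]
print(T.round(3),"xp",d[0]*np.cos(a)+d[1]*np.sin(a),"yp",-d[0]*np.sin(a)+d[1]*np.cos(a),"yaw tool z",np.arctan2(T[1,2],T[0,2]))
```

```text
[[ 0.543 -0.     0.84   0.577]
 [-0.84   0.     0.543 -0.092]
 [-0.    -1.    -0.     0.293]
 [ 0.     0.     0.     1.   ]] xp -0.06950282772958694 yp -0.08236690624836664 yaw tool z 0.573657370435233
```

Request:
{"name": "apply_moves", "arguments": {
  "plan": [1, -0.04, 0, -0.02, 0.2, 1, -0.08, 0, -0.04, 0.4, 1, -0.12, 0, -0.05, 0.6, 1, -0.12, 0, -0.05, 0.6, 1, -0.12, 0, -0.05, 0.6, 1, -0.12, 0, -0.05, 0.6, 1, -0.12, 0, -0.05, 0.6, 1, -0.12, 0, -0.05, 0.6, 1, -0.12, 0, -0.05, 0.6, 1, -0.12, 0, -0.05, 0.6]
}}

```text
clock: 14.2
position: [0.5232, -0.0552, 0.2936]
tool_rot: [0.525, -0.474, 0.474, -0.525]
wrist_force: [-0.3, -0.6, 0.3]
opening: 0.0927
```

Run:
```python
from h import *
s=read_state(); print(s["position"],s["tool_rot"]);K,P=campose("wrist",s); im=capture("wrist")[:,:,::-1].copy(); cv2.imwrite("pics/wrist5.png",im)
np.savez("v5.npz",K=K,P=P)
cv2.imwrite("pics/w5pan.png",cv2.resize(im[10:275,260:520],None,fx=3,fy=2.2,interpolation=cv2.INTER_CUBIC))
```

```text
[ 0.52315937 -0.05520974  0.29363527] [ 0.5248858  -0.47380835  0.47382176 -0.52487473]
```

View pics/w5pan.png

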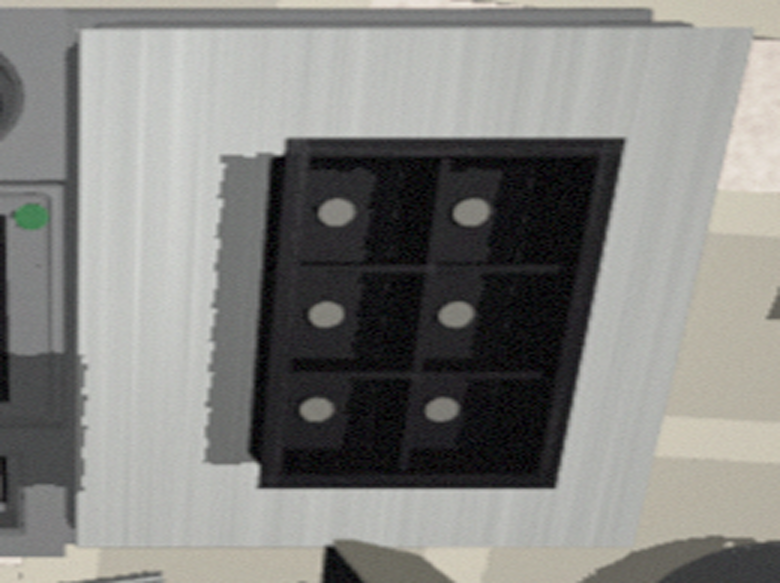

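View pics/wrist5.png

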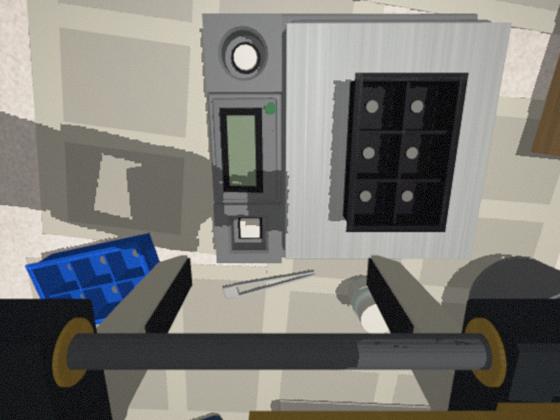

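Run:
```python
from h import *
v=np.load("v5.npz");K,P=v["K"],v["P"]
cv=lambda p:np.array(p,float)/[3,2.2]+[260,10]
t=cast(cv([[289,139],[625,139],[556,487],[259,487]]),.112,K,P)
p=cast(cv([[80,29],[752,29],[636,548],[80,546]]),.066,K,P)
for n,q in(("tray",t),("pan",p)):
    c=q.mean(0); d=q[0]+q[1]-q[2]-q[3]; e=q[1]+q[2]-q[0]-q[3]
    print(n,c.round(4),np.arctan2(-d[0],d[1]).round(4),np.arctan2(e[1],e[0]).round(4),[round(float(np.linalg.norm(q[i]-q[i-1])),4) for i in range(4)])
d=t.mean(0)-p.mean(0);a=.104;print("tray in pan",d[0]*np.cos(a)+d[1]*np.sin(a),-d[0]*np.sin(a)+d[1]*np.cos(a))
im=cv2.imread("pics/wrist5.png");m=cv2.inRange(im,(190,190,190),(255,255,255))[20:100,200:285]
n,l,st,ce=cv2.connectedComponentsWithStats(m)
for i in range(1,n):
    if st[i,4]>150: print(st[i],ce[i]+[200,20],cast(ce[i]+[200,20],.031,K,P))
# fingertip
c=get_calibration("wrist")["T_tool_cam"]
for q in ([-.0075,.019,-.0465],[.0075,.019,-.0465],[-.0075,.019,-.064],[-.0075,.019,.0465],[-.0075,.019,.064]): print(q,proj(q,K,c).round(1))
s=read_state();T=T_tool(s);k=np.array([.4741,.0798])
zx=T[:2,2];tg=k-.05525*zx;dl=np.append(tg,.05)-T[:3,3];print("target TCP",tg,"tool shift share",(T[:3,:3].T@dl/.5).round(4))
cv2.imwrite("pics/w5f.png",cv2.resize(im[240:330,90:470],None,fx=2.1,fy=4,interpolation=cv2.INTER_CUBIC))
```

```text
tray [ 0.6382 -0.0029  0.112 ] 0.1027 0.1031 [0.1484, 0.0994, 0.1485, 0.1002]
pan [ 0.6377 -0.0031  0.066 ] 0.1119 0.1004 [0.2478, 0.2181, 0.2493, 0.2191]
tray in pan 0.0005238290821132736 0.00018131057732093174
[ 34  25  23  24 414] [244.93719807  56.69565217] [[0.47367863 0.07971325 0.031     ]]
[-0.0075, 0.019, -0.0465] [[187.6 259.3]]
[0.0075, 0.019, -0.0465] [[189.7 285.2]]
[-0.0075, 0.019, -0.064] [[154.  259.3]]
[-0.0075, 0.019, 0.0465] [[365.4 259.4]]
[-0.0075, 0.019, 0.064] [[398.9 259.4]]
target TCP [0.41913854 0.07416079] tool shift share [-0.2786  0.4873 -0.1806]
```

View pics/w5f.png

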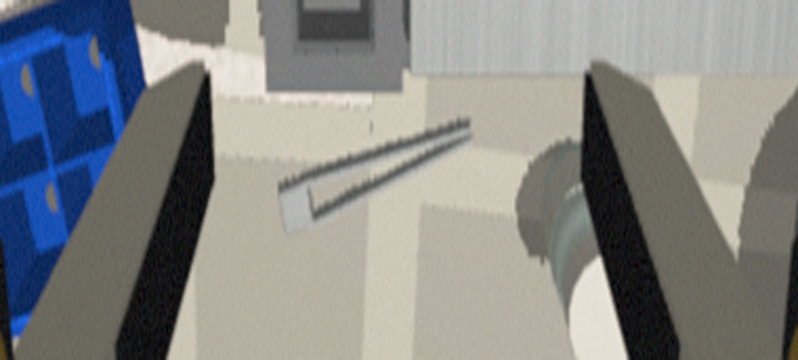

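The tray is now within about 1 mm of the pan centre with matching yaw. The round tare key's white top is at pixel (245,57), about (0.474, 0.080). I'll press with the far finger only, keeping the gripper open so the other finger hangs on the robot side, off the console.

Request:
{"name": "apply_moves", "arguments": {
  "plan": [1, -0.07, 0, -0.045, 0, 1, -0.14, 0, -0.09, 0, 1, -0.21, 0, -0.135, 0, 1, -0.279, 0, -0.181, 0, 1, -0.279, 0.08, -0.181, 0, 1, -0.279, 0.16, -0.181, 0, 1, -0.279, 0.25, -0.181, 0, 1, -0.279, 0.33, -0.181, 0, 1, -0.279, 0.4, -0.181, 0, 1, -0.279, 0.4, -0.181, 0]
}}

```text
clock: 15.5
position: [0.4177, 0.0743, 0.0923]
tool_rot: [0.526, -0.475, 0.473, -0.524]
wrist_force: [-0.0, 0.2, 0.4]
opening: 0.0929
```

Run:
```python
from h import *
s=read_state(); T=T_tool(s)
print(s["wrist_force"],s["opening"],T[:3,3], "tip",T@[0,.019,.05525,1],np.array([.474,.0798])-(T@[0,.019,.05525,1])[:2])
a=capture("side")[:,:,::-1];b=capture("scene")[:,:,::-1]
A=cv2.resize(a[150:290,210:380],None,fx=4,fy=4,interpolation=cv2.INTER_CUBIC);cv2.imwrite("pics/side6.png",A)
cv2.imwrite("pics/scene6.png",cv2.resize(b[130:300,190:420],None,fx=3.4,fy=3.4,interpolation=cv2.INTER_CUBIC))
```

```text
[-0.00209038  0.15500512  0.35852145] 0.09285616576457335 [0.41773574 0.07427038 0.09228466] tip [0.472618   0.0798986  0.07305389 1.        ] [ 1.38199551e-03 -9.86017445e-05]
```

View pics/side6.png

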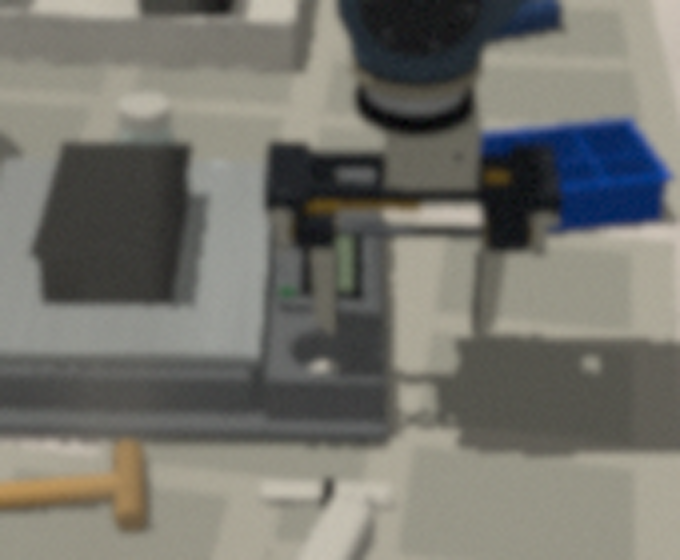

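View pics/scene6.png

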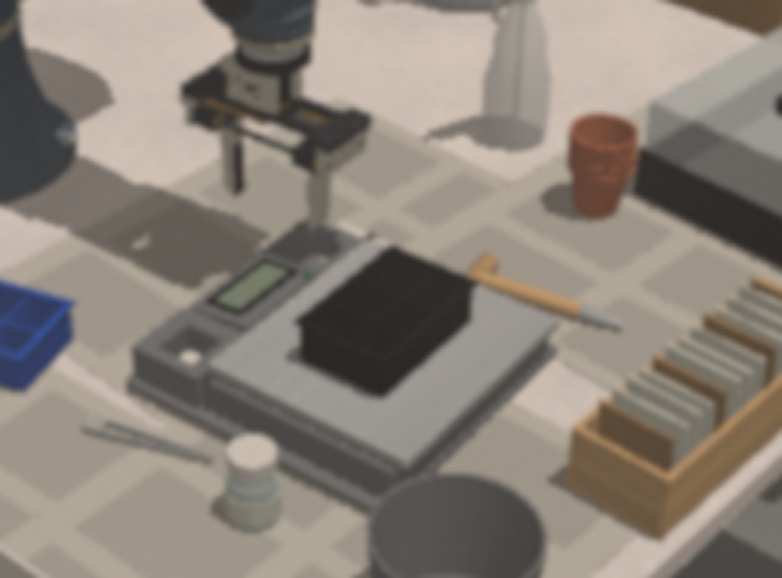

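The finger stands over the round well, 1.4 mm from centre in x. The tray is clear and centred. I'll descend.

Request:
{"name": "apply_moves", "arguments": {
  "plan": [1, 0, 0.015, 0.002, 0, 1, 0, 0.03, 0.002, 0, 1, 0, 0.045, 0.002, 0, 1, 0, 0.055, 0.002, 0, 1, 0, 0.065, 0.002, 0, 1, 0, 0.074, 0.002, 0, 1, 0, 0.08, 0.002, 0, 1, 0, 0.086, 0.002, 0, 1, 0, 0.088, 0.002, 0, 1, 0, 0.088, 0.002, 0]
}}

```text
clock: 16.85
position: [0.4199, 0.0745, 0.0497]
tool_rot: [-0.525, 0.474, -0.474, 0.525]
wrist_force: [-1.4, -0.3, 1.7]
opening: 0.0924
```

Request:
{"name": "apply_moves", "arguments": {
  "plan": [1, 0, 0.002, 0, 0, 1, 0, 0.004, 0, 0, 1, 0, 0.006, 0, 0, 1, 0, 0.008, 0, 0, 1, 0, 0.009, 0, 0, 1, 0, 0.01, 0, 0, 1, 0, 0.01, 0, 0, 1, 0, 0.01, 0, 0, 1, 0, 0.01, 0, 0, 1, 0, 0.01, 0, 0]
}}

```text
clock: 18.1
position: [0.42, 0.0745, 0.045]
tool_rot: [-0.525, 0.474, -0.474, 0.525]
wrist_force: [-3.5, -1.1, 12.7]
opening: 0.0928
```

Run:
```python
from h import *
for i in range(4):
    s=read_state(); print(s["wrist_force"].round(2),s["position"][2].round(4)); capture("wrist")
```

```text
[-3.49 -1.14 12.73] 0.045
[-4.32 -0.86 11.96] 0.045
[-3.69 -1.1  13.43] 0.045
[-3.95 -1.06 12.52] 0.0451
```

At 12.7 N, well over the spring's 4.2 N, and tip z of about 0.026, the key is on its stop. Now I'll rise straight up and clear.

Request:
{"name": "apply_moves", "arguments": {
  "plan": [1, 0, -0.006, 0, 0, 1, 0, -0.012, 0, 0, 1, 0, -0.02, 0, 0, 1, 0, -0.04, 0, 0, 1, 0, -0.07, 0, 0, 1, 0, -0.11, 0, 0, 1, 0, -0.19, 0, 0, 1, 0, -0.28, 0, 0, 1, 0, -0.37, 0, 0, 1, 0, -0.45, 0, 0]
}}

```text
clock: 19.55
position: [0.4196, 0.0745, 0.2719]
tool_rot: [-0.525, 0.474, -0.474, 0.525]
wrist_force: [-0.8, -1.3, -0.2]
opening: 0.0927
```

Request:
{"name": "apply_moves", "arguments": {
  "plan": [1, 0.06, -0.03, 0.045, 0, 1, 0.12, -0.03, 0.09, 0, 1, 0.18, -0.03, 0.135, 0, 1, 0.24, -0.03, 0.18, 0, 1, 0.279, -0.03, 0.18, 0, 1, 0.279, -0.03, 0.18, 0, 1, 0.279, -0.03, 0.18, 0, 1, 0.279, -0.03, 0.18, 0, 1, 0.279, -0.03, 0.18, 0, 1, 0.279, -0.03, 0.18, 0]
}}

```text
clock: 20.8
position: [0.5236, -0.0548, 0.2847]
tool_rot: [-0.525, 0.474, -0.474, 0.525]
wrist_force: [-0.5, 0.4, 0.9]
opening: 0.0927
```

Run:
```python
from h import *
s=read_state(); print(s["wrist_force"],s["position"]);K,P=campose("wrist",s); im=capture("wrist")[:,:,::-1].copy(); cv2.imwrite("pics/wrist7.png",im)
np.savez("v7.npz",K=K,P=P)
b=capture("scene")[:,:,::-1];cv2.imwrite("pics/scene7.png",b)
```

```text
[-0.51431008  0.40623542  0.861468  ] [ 0.5235835  -0.05483394  0.28467597]
```

View pics/wrist7.png

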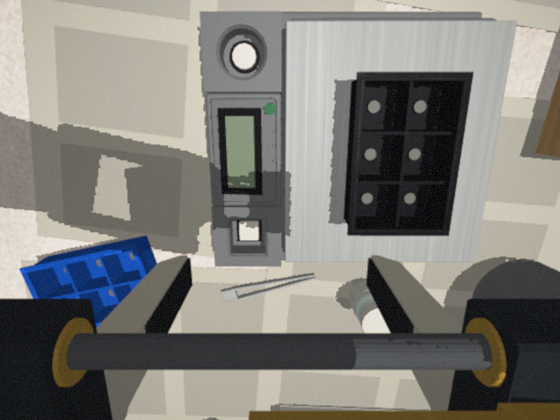

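View pics/scene7.png

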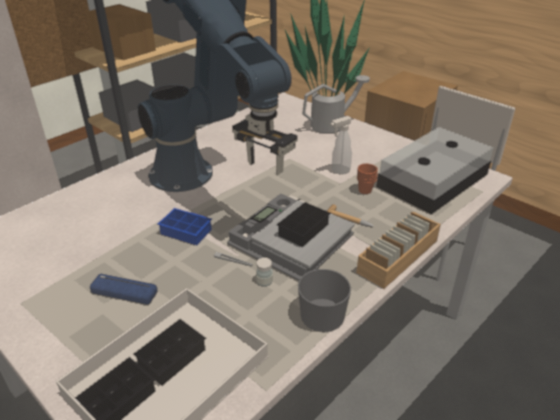

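Run:
```python
from h import *
im=cv2.imread("pics/wrist7.png");v=np.load("v7.npz");K,P=v["K"],v["P"]
m=cv2.inRange(im,(190,190,190),(255,255,255))[20:100,200:285]
n,l,st,ce=cv2.connectedComponentsWithStats(m)
for i in range(1,n):
    if st[i,4]>150: print(st[i],ce[i]+[200,20])
print(proj([[.4739,.0798,.031],[.4739,.0798,.026]],K,P), proj([[.6382,-.0029,.112]],K,P))
m=cv2.inRange(im,(0,0,0),(45,45,45))[60:245,350:480]
print(cv2.boundingRect(m))
finish_job()
```

```text
[ 33  24  23  25 440] [243.75        55.66136364]
[[243.98598693  55.65828261]
 [244.42632631  56.39109022]] [[406.36974757 159.08519787]]
(0, 13, 122, 162)
the job is handed in; nothing more can be done
```

I centred the tray on the pan, pressed the tare key once and let it come back up, then handed the job in at about 21 s.

- **Tray:** I pushed it across with two open fingertips against its left rim. That left it 7.6 mm too far to +x, so I pushed it back from the far side. Before the press it measured within 1 mm of the pan's centre, with its yaw matching the pan's to within the measuring scatter. The last picture shows it in the same place.
- **Tare key:** I reached one fingertip into the round well. The force reached about 12.7 N against the spring's 4.2 N, with the tip at z of about 0.026, so the key was on its stop. After I rose, the key's picture position was within about 0.3 px of the prediction for its rest height. Full travel would shift it only about 0.8 px, so that check is weak. The better sign of release is that the finger left the well completely.
- **Sideways force:** There was a force of about 3.5 N in -x during the press. I put it down to friction on the key, because by my measurements the finger was well clear of the well's walls.
- **Everything else:** The on/off key and the other objects on the table look untouched in the final scene picture, and the robot touches nothing.

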